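# Open the optics enclosure

## Task

Open the sloping optics enclosure for service: turn each of its three captive thumbscrews anticlockwise to the stop, and only when all three are loose take the cover by its handle, lift it straight off its deck and lay it gently, handle up, on the black rubber mat, centred on the mat with long side along long side. Leave the other things on the bench where they are, leave the screws loosened, and let go of the cover.

Things in the scene. Friction and masses are not known exactly. Their poses are not given: they have to be found in the camera images.
- console: Grey optics enclosure, 270 mm wide, 190 mm up the slope, 55 mm deep, on a stand, fixed; place, side (left/right) and yaw vary. Origin: on the bench under the deck's centre; its x level towards its high side (roughly towards the robot), y level along its width, z up. Its deck slopes down 30 degrees, its low edge away from the robot: up the slope is cos30 x + sin30 z, the outward normal is -sin30 x + cos30 z.
- deck (a point): Centre of the deck on which the cover's underside lies, 112 mm above the bench; axes as the enclosure's (level, not sloped). The cover lies in a frame flush with its top, about 1 mm of play at each edge.
- screw_a (a joint): Angle of the captive thumbscrew at the high edge (48 mm up the slope, 88 mm towards +y from centre): 0 = locked, wing across its slot (along the enclosure's y); grows anticlockwise seen from outside, to a stop at 1.57 = loose, wing up the slope in line with its slot. Starts at 0 to 0.4. Friction 0.05 N m, stays where left, does not rise, stays with the enclosure.
- screw_a_head (a point): Centre of that thumbscrew's flat steel wing: 30 mm long (own y), 10 mm thick (own x), 24 mm tall (own z, the cover's outward normal), from 2 to 26 mm above the cover's outer face. x and y turn with the wing. Its slot in the cover is 38 mm up the slope by 18 mm wide.
- screw_b (a joint): Angle of the captive thumbscrew at the high edge (48 mm up the slope, 88 mm towards -y from centre): 0 = locked, wing across its slot (along the enclosure's y); grows anticlockwise seen from outside, to a stop at 1.57 = loose, wing up the slope in line with its slot. Starts at 0 to 0.4. Friction 0.05 N m, stays where left, does not rise, stays with the enclosure.
- screw_b_head (a point): Centre of that thumbscrew's flat steel wing: 30 mm long (own y), 10 mm thick (own x), 24 mm tall (own z, the cover's outward normal), from 2 to 26 mm above the cover's outer face. x and y turn with the wing. Its slot in the cover is 38 mm up the slope by 18 mm wide.
- screw_c (a joint): Angle of the captive thumbscrew mid low edge (50 mm down the slope from centre): 0 = locked, wing across its slot (along the enclosure's y); grows anticlockwise seen from outside, to a stop at 1.57 = loose, wing up the slope in line with its slot. Starts at 0 to 0.4. Friction 0.05 N m, stays where left, does not rise, stays with the enclosure.
- screw_c_head (a point): Centre of that thumbscrew's flat steel wing: 30 mm long (own y), 10 mm thick (own x), 24 mm tall (own z, the cover's outward normal), from 2 to 26 mm above the cover's outer face. x and y turn with the wing. Its slot in the cover is 38 mm up the slope by 18 mm wide.
- cover_grip (a point): Centre of the handle bar in the middle of the loose aluminium cover (150 mm up the slope = own x, 230 mm across = own y, 4 mm thick, own z = outward normal, 0.3 to 0.5 kg). Bar 12 mm thick (x), 68 mm long (y), 16 mm high (z), centre 34 mm above the plate's underside, open beneath between posts 48 mm apart. Draw the cover off along its normal by over 28 mm to clear the wings.
- mat_top (a point): Centre of the top face of the flat black rubber service mat, 200 mm (own x) by 280 mm (own y), 4 mm thick, fixed on the bench on the other side from the enclosure; z up.
- vial: Bystander: small closed glass sample vial, 24 mm across, 55 mm tall, standing between enclosure and mat; origin at the middle of its underside. To be left alone.
- reagent: Bystander: amber bottle, 68 mm across, 165 mm tall; origin at the middle of its underside. To be left alone.
- jar: Bystander: white jar, 44 mm across, 60 mm tall, standing between enclosure and mat on the robot's side; origin at the middle of its underside. To be left alone.
- driver: Bystander: screwdriver lying on the bench, about 200 mm long, 26 mm thick; origin at its underside near its middle, x along its length towards the tip. To be left alone.
- spanner: Bystander: flat spanner lying on the bench, about 180 mm long; origin at its underside near its middle, x along its length towards the tip. To be left alone.
- cover: The same cover plate; origin at the centre of its underside, axes as for its handle point.

How it is judged (in metres and radians):
On the way, in this order (a step that is already met when the one before it is completed fails the run):
1. all three thumbscrews are loosened with the cover still in place on the deck (value of joint each of screw_a, screw_b, screw_c above 1.35 rad and distance of cover_grip from where it was at the start of the episode below 0.012 m), for 0.2 s.
2. the cover is lifted off the deck in the gripper, clear of the wings (distance of cover_grip from where it was at the start of the episode above 0.05 m and contact force between the fingers and cover above 1 N), for 0.1 s.
At the end, for the whole second after the job is handed in: All three screws stay turned past 1.35 rad; the cover lies flat (within 0.06 rad), handle up, at rest on the mat, its centre within 35 mm of the mat's centre along each side, its sides within 0.2 rad of the mat's, and is released (value of joint each of screw_a, screw_b, screw_c above 1.35 rad and x of cover_grip in the frame of mat_top between -0.035 and 0.035 m and y of cover_grip in the frame of mat_top between -0.035 and 0.035 m and z of cover_grip in the frame of mat_top below 0.04 m and angle between cover_grip's own z axis and vertical below 0.06 rad and angle between the x axis of cover_grip and the x axis of mat_top, either way round below 0.2 rad and linear speed of cover below 0.02 m/s and contact force between the fingers and cover below 0.1 N); the robot touches nothing.
It fails at once if the cover is pulled out of place while a screw is still locked (distance of cover_grip from where it was at the start of the episode above 0.015 m and value of joint any of screw_a, screw_b, screw_c below 1.2 rad).
It fails at once if the cover is dropped or thrown (faster than 0.5 m/s out of the fingers) (linear speed of cover above 0.5 m/s and contact force between the fingers and cover below 0.1 N).
It fails at once if the cover comes down hard: faster than 0.25 m/s in the last 10 mm above the mat (z of cover_grip in the frame of mat_top below 0.044 m and linear speed of cover above 0.25 m/s).
It fails at once if a bystander is shifted by more than 30 mm (distance of any of vial, reagent, jar, driver, spanner from where it was at the start of the episode above 0.03 m).
It also fails if it takes over 70 s, if anything falls off the work surface, if the arm or the gripper's body presses on something with over 40 N, if the wrist force passes 120 N, or if a joint passes its speed limit or range.

## Robot

A 7-joint arm with a two-finger parallel gripper is mounted at the origin on the work surface. World frame = base frame: x ahead of the robot, y to its left, z up, the work surface at z = 0. Lengths are in mm, angles in rad, forces in N, time in s.
With the tool pointing down it reaches from about 425 to 1025 mm from the base axis. Payload 3.6 kg.
Tool frame: the origin (TCP) lies at the very end of the fingers, on their centre line; the grasp point (between the pads) lies bot.grip_point_offset behind it (bot.grip_point_offset is the distance from the TCP to the grasp point, in mm); z points along the fingers, y is the direction in which the jaws open and shut (so a half turn about z gives the same grasp; the last joint's range is limited). The gripper opens to 85 mm and grips with 20 to 120 N. Pads are 22 mm wide; open, the fingers measure 114 mm over their backs; the gripper's body (76 mm by 85 mm) begins 54 mm behind the grasp point. The pads swing forward as they close: fully open they stand 13 mm farther back than shut.
Start: joints at [1.212, 0.591, 0.048, 1.609, -0.033, 0.943, -0.034], TCP at [189.746, -699.733, 231.302] pointing down, gripper open.
Joint ranges: [-2.69, 2.69], [-0.47, 2.24], [-1.27, 1.36], [0.19, 2.51], [-1.53, 4.68], [0.08, 2.07], [-3.09, 3.09]. Speed limits (rad/s): [2.57, 2.57, 3.14, 3.14, 3.14, 3.14, 3.14].

## Interface

Orientations are given as a unit quaternion [w, x, y, z].
In Python, from workcell import bot, viewer gives the robot as it stands. The module is installed in compiled form; this text tells all that it offers.
- The arm moves only by the shell command python3 -m creep 'ROWS' [FORCE]. ROWS is JSON, a list that holds one entry, the list of rows, each a list of 7 numbers: the shift along the tool's x, y, z in units of 1000 mm (1.0 is 1000 mm), then the turn, a rotation vector about the tool's x, y, z in units of 90 degrees (1.0 is 90 degrees), then the closure, from 0 (fully open) to 1 (shut). In form: [[[tx, ty, tz, wx, wy, wz, hand], ...]]. A call has 1 to 20 rows; each row shifts and turns the commanded pose from where the row before left it, along the tool's axes as they then stand; what a row does not reach is not made up. A row lasts 1/12 s, in which the tool goes at most 41.7 mm and 7.16 degrees, less where a joint would pass 70% of its speed; a pose out of reach is approached as far as the arm can. A call with a number of a shift or a turn outside -1 to 1 is refused whole. A call with a gripper value outside its range is refused whole. The fingers move at their own pace and stop on an object; FORCE is the grip in N (left out, the last holds). Time passes only in rows, so rows that do not move let the fingers close. It gives the time, the measured TCP pose, the force and the opening at its end, in the units of the state.
- bot.sense(): the state, without advancing time (a new reading comes with each control period).
- viewer.capture(name): name is "scene" or "top" or "wrist"; returns a dict with "pixels" (384x512x3 uint8, blue, green, red), "range_z" (384x512 float32, mm along the optical axis (not along the pixel's ray), 0 where there is no reading), "fovy" (degrees; the focal length in pixels is half the picture's height over the tangent of half this angle, whatever the lens; pixels are square), "cx", "cy" (the principal point, pixels), "T" (4x4, takes a point from camera to world coordinates). Camera axes: x right, y up, looking along -z (the intrinsics and any distortion apply to the point x, -y, -z); pixel columns grow to the right and rows downward; lengths in mm; the calibration is good to about 2 mm. A picture is of the moment at which its call begins.
- bot.hand_in(): hands the job in, once; it reports no verdict.
The state is a dict: "time": time; "joint_pos": joint angles; "joint_velocities": joint speeds; "joint_torque": joint torques, N m; "eef_pos": TCP position; "eef_rot": TCP orientation; "force": force on the tool from outside, world axes, zero at the start; "torque": the same for the moment, N m; "grip_width": finger opening in mm.
Only numpy, scipy, OpenCV 4.12 (cv2) and the standard library are available. Lean on these libraries where they do the work, as an engineer would, in place of code of your own. Each camera call takes 0.05 s, during which the arm holds its last target.

## Working session

There is one attempt and no reset: what is moved stays moved. The work goes in short steps, Python scripts to look and compute and a shell command to move; the robot and the scene stay as the last step left them, time stands still between calls to the robot, and variables do not carry over. Pictures are saved under pics/ and viewed, and the job is handed in when it is done.

```bash
mkdir -p pics; ls; python3 - <<'E'
from workcell import bot, viewer
import cv2, numpy as np
print(bot.sense(), bot.grip_point_offset)
for n in ["scene","top","wrist"]:
    c=viewer.capture(n); np.savez(f"{n}0.npz",**{k:v for k,v in c.items()})
    cv2.imwrite(f"pics/{n}0.png",c["pixels"]); print(n,c["fovy"],c["cx"],c["cy"],c["T"].round(3).tolist(),[k for k in c])
E
```

```text
pics
{'time': 0.0, 'joint_pos': array([ 1.21248165,  0.59208431,  0.04824351,  1.60980848, -0.03331613,
        0.94270469, -0.0337339 ]), 'joint_velocities': array([-6.04872434e-05, -2.97314418e-04,  3.57285526e-04,  1.72972024e-04,
       -3.12966563e-04, -2.20467009e-04, -4.59293029e-04]), 'joint_torque': array([-2.06112636e-04, -5.48691201e+01,  1.54617626e+00, -1.98122746e+01,
        9.33886069e-03,  8.91864795e-03,  9.03272657e-07]), 'eef_pos': array([ 189.58631043, -698.92541003,  230.16976003]), 'eef_rot': array([-1.08519719e-03,  9.91240782e-01,  1.32062490e-01, -1.84174914e-04]), 'force': array([-0.03079458, -0.71784311, -0.43780792]), 'torque': array([ 0.02338139,  0.02443557, -0.00615386]), 'grip_width': 85.03381783524468} 18.700000000000003
scene 56.23028291579551 257.9608689662212 191.46731487670294 [[0.13, -0.759, 0.638, 1058.533], [0.992, 0.095, -0.089, -80.98], [0.007, 0.644, 0.765, 690.712], [0.0, 0.0, 0.0, 1.0]] ['pixels', 'range_z', 'fovy', 'cx', 'cy', 'T']
top 53.33657947713616 259.41111023840216 195.31521730073942 [[-0.029, 0.998, -0.055, 533.013], [-1.0, -0.029, 0.005, 1.055], [0.003, 0.055, 0.998, 1061.916], [0.0, 0.0, 0.0, 1.0]] ['pixels', 'range_z', 'fovy', 'cx', 'cy', 'T']
wrist 69.80696452392085 255.40247598634542 194.1410083220495 [[0.263, 0.918, 0.296, 264.194], [-0.965, 0.251, 0.078, -679.324], [-0.003, -0.306, 0.952, 371.833], [0.0, 0.0, 0.0, 1.0]] ['pixels', 'range_z', 'fovy', 'cx', 'cy', 'T']
```

View pics/scene0.png

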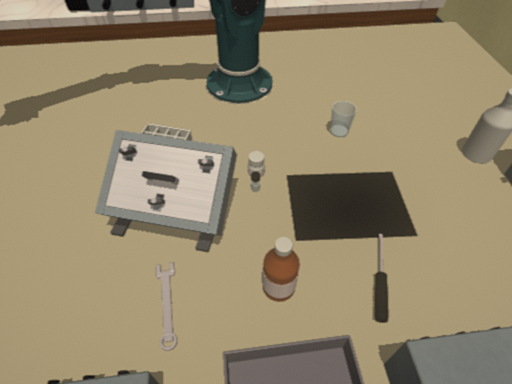

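View pics/top0.png

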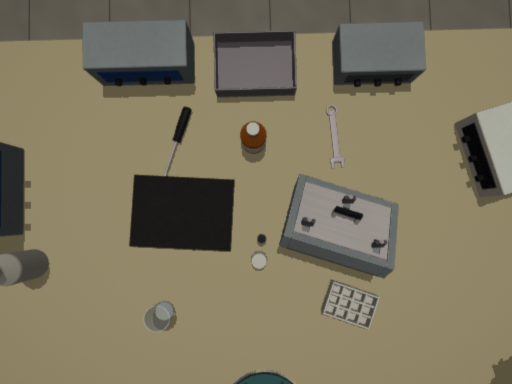

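View pics/wrist0.png

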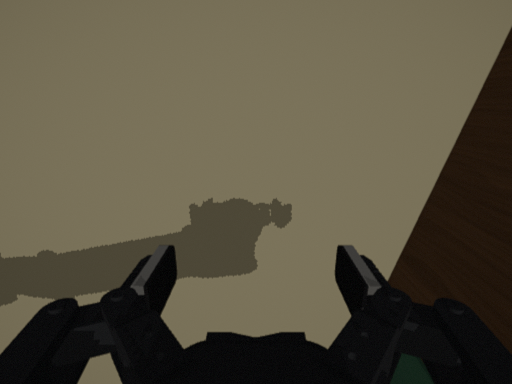

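Scene view: the enclosure is on the robot's right (scene ~165,180; top ~340,225), the mat on its left (top ~183,212). The screws are in the top view at ~(308,222), (379,243) and (349,200), with the handle at ~(348,213). Next I'll measure.

```bash
cat > h.py <<'E'
import numpy as np, cv2
from scipy.spatial.transform import Rotation as R
def cloud(c):
    h,w=c["range_z"].shape; f=h/2/np.tan(np.radians(float(c["fovy"]))/2)
    u,v=np.meshgrid(np.arange(w),np.arange(h)); d=c["range_z"].astype(float)
    p=np.stack([(u-c["cx"])*d/f,-(v-c["cy"])*d/f,-d],-1)
    T=c["T"]; P=p@T[:3,:3].T+T[:3,3]; P[d<=0]=np.nan
    return P
def proj(c,P):
    T=np.linalg.inv(c["T"]); p=np.asarray(P)@T[:3,:3].T+T[:3,3]; f=384/2/np.tan(np.radians(float(c["fovy"]))/2)
    return np.stack([c["cx"]+f*p[...,0]/-p[...,2],c["cy"]-f*p[...,1]/-p[...,2]],-1)
E
python3 - <<'E'
from h import *
for n in ["top","scene"]:
    c=dict(np.load(n+"0.npz")); P=cloud(c); img=c["pixels"].astype(int)
    br=img.sum(2)
    z=P[...,2]
    print(n,"bench z",np.nanmedian(z))
    # mat
    m=(br<60)&(abs(z-4)<8)
    m=cv2.morphologyEx(m.astype(np.uint8),cv2.MORPH_OPEN,np.ones((5,5)))
    k,l,s,ce=cv2.connectedComponentsWithStats(m); i=1+s[1:,4].argmax(); q=P[l==i]
    rc=cv2.minAreaRect(q[:,:2].astype(np.float32)); print("mat",rc,np.median(q[:,2]),s[i])
    # console: points z in 60..170 y<0 , region
    reg=(P[...,1]<-100)&(P[...,1]>-420)&(P[...,0]>350)&(P[...,0]<700)&(z>40)
    sh=reg&(br>330)
    q=P[sh]; 
    for _ in range(5):
        ce=q.mean(0); U,S,V=np.linalg.svd(q-ce,full_matrices=False); nn=V[2]*np.sign(V[2][2]); r=(q-ce)@nn; q=q[abs(r)<max(3,2*r.std())]
    print("cover plane n",nn,"ce",ce,"slope",np.degrees(np.arccos(nn[2])),"yawdir",np.degrees(np.arctan2(-nn[1],-nn[0])),r.std())
    b=(P-ce)@nn
    ab=reg&(b>8)&(b<45)
    k,l,s,cc=cv2.connectedComponentsWithStats(ab.astype(np.uint8))
    for i in range(1,k):
        if s[i,4]>8: print("blob",s[i],P[l==i].mean(0).round(1),"h",np.percentile(b[l==i],[5,50,95]).round(1))
    mm=cv2.morphologyEx((sh&(abs(b)<4)).astype(np.uint8),cv2.MORPH_CLOSE,np.ones((9,9)))
    g=P[(mm>0)&(abs(b)<4)]
    x=np.array([0,0,1])-nn*nn[2]; x/=np.linalg.norm(x); y=np.cross(nn,x)
    uv=np.stack([(g-ce)@x,(g-ce)@y],1).astype(np.float32); rc=cv2.minAreaRect(uv)
    print("cover rect",rc,"center",ce+x*rc[0][0]+y*rc[0][1])
E
```

```text
top bench z 1.1571222586251224Traceback (most recent call last):
  File "<stdin>", line 10, in <module>
ValueError: attempt to get argmax of an empty sequence
```

```bash
python3 - <<'E'
from h import *
c=dict(np.load("top0.npz"));P=cloud(c)
for u,v in [(183,212),(133,178),(233,180),(345,190),(308,222),(348,213),(60,240),(349,200)]: print(u,v,c["pixels"][v,u],P[v,u].round(1))
c=dict(np.load("scene0.npz"));P=cloud(c)
for u,v in [(345,205),(185,205),(160,177)]: print(u,v,c["pixels"][v,u],P[v,u].round(1))
E
```

```text
183 212 [23 23 26] [551.4 208.4   4.8]
133 178 [ 81 107 116] [ 6.502e+02  3.469e+02 -2.000e-01]
233 180 [33 40 43] [636.2  68.2   4.5]
345 190 [106 107 104] [ 595.  -225.5   75. ]
308 222 [43 44 45] [ 516.7 -115.6  160.8]
348 213 [19 17 18] [ 535.2 -213.5  148.5]
60 240 [104 135 146] [484.  550.5  -1.4]
349 200 [37 37 38] [ 567.6 -226.2  110.7]
345 205 [32 40 43] [555.6 202.7   4.8]
185 205 [177 191 202] [ 577.1 -168.6   91.4]
160 177 [52 56 61] [ 542.5 -211.   147. ]
```

```bash
cat > fit.py <<'E'
from h import *
def run(n,f):
    c=dict(np.load(f)); P=cloud(c); img=c["pixels"].astype(int)
    br=img.sum(2)
    z=P[...,2]
    print(n,"bench z",np.nanmedian(z))
    m=(br<200)&(abs(z-4)<8)&(P[...,1]>0)&(P[...,1]<420)
    m=cv2.morphologyEx(m.astype(np.uint8),cv2.MORPH_OPEN,np.ones((5,5)))
    k,l,s,ce=cv2.connectedComponentsWithStats(m); i=1+s[1:,4].argmax(); q=P[l==i]
    rc=cv2.minAreaRect(q[:,:2].astype(np.float32)); print("mat",rc,np.median(q[:,2]),s[i])
    reg=(P[...,1]<-80)&(P[...,1]>-420)&(P[...,0]>350)&(P[...,0]<700)&(z>40)
    hsv=cv2.cvtColor(c["pixels"],cv2.COLOR_BGR2HSV)
    sh=reg&(br>(400 if n=="scene" else 330))
    q=P[sh]; 
    for _ in range(5):
        ce=q.mean(0); U,S,V=np.linalg.svd(q-ce,full_matrices=False); nn=V[2]*np.sign(V[2][2]); r=(q-ce)@nn; q=q[abs(r)<max(3,2*r.std())]
    print("n pix",sh.sum(),"cover plane n",nn,"ce",ce,"slope",np.degrees(np.arccos(nn[2])),"xdir",np.degrees(np.arctan2(-nn[1],-nn[0])),r.std())
    b=(P-ce)@nn
    ab=reg&(b>8)&(b<45)
    k,l,s,cc=cv2.connectedComponentsWithStats(ab.astype(np.uint8))
    for i in range(1,k):
        if s[i,4]>8: print("blob",s[i],P[l==i].mean(0).round(1),"h",np.percentile(b[l==i],[5,50,95]).round(1))
    mm=cv2.morphologyEx((sh&(abs(b)<4)).astype(np.uint8),cv2.MORPH_CLOSE,np.ones((9,9)))
    g=P[(mm>0)&(abs(b)<4)]
    x=np.array([0,0,1])-nn*nn[2]; x/=np.linalg.norm(x); y=np.cross(nn,x)
    uv=np.stack([(g-ce)@x,(g-ce)@y],1).astype(np.float32); rc=cv2.minAreaRect(uv)
    print("cover rect",rc,"center",ce+x*rc[0][0]+y*rc[0][1])
if __name__=="__main__":
    for n in ["top","scene"]: run(n,n+"0.npz")
E
python3 fit.py
```

```text
top bench z 1.1571222586251224
mat ((550.404541015625, 212.70849609375), (278.82891845703125, 198.04530334472656), 85.54959106445312) 4.693824977489157 [ 130  175  104   76 7169]
n pix 4260 cover plane n [ 0.47222318 -0.16187844  0.86648753] ce [ 519.85368342 -210.93450076  116.99690104] slope 29.947001709088546 xdir 161.07824926808036 1.2729289948277167
blob [342 195  14   8  88] [ 570.5 -226.   110.9] h [ 9.9 23.3 29.9]
blob [332 206  31  18 245] [ 534.1 -213.6  144.9] h [12.  35.  39.7]
blob [301 217  15   9  96] [ 519.1 -115.9  160.1] h [10.5 24.3 28.8]
blob [372 239  15   9  87] [ 462.3 -281.6  160.1] h [ 9.7 23.8 28.7]
cover rect ((-2.2895584106445312, -0.2939453125), (190.8902587890625, 269.2391357421875), 0.0309244766831398) center [ 521.82567288 -211.29976332  115.85395641]
scene bench z 0.00318447232359631
mat ((549.06298828125, 210.92965698242188), (276.411865234375, 199.7594451904297), 85.2571792602539) 3.2878549683274514 [ 288  173  127   67 7143]
n pix 7616 cover plane n [ 0.47290773 -0.16068631  0.86633607] ce [ 526.05247034 -203.33071407  113.50608801] slope 29.96438113528826 xdir 161.23307950585604 1.1762885021064808
blob [118 146  18   9 112] [ 464.7 -283.1  157.8] h [10.4 24.8 28.9]
blob [197 158  16   8 102] [ 521.8 -117.9  158.3] h [10.3 25.4 29.5]
blob [141 171  37  13 249] [ 538.6 -214.1  144.1] h [15.  37.3 39.4]
blob [147 198  17   7 101] [ 573.4 -227.5  109.8] h [ 9.6 25.5 28.9]
cover rect ((3.8176651000976562, 10.695816040039062), (269.9443664550781, 188.88352966308594), 89.82408142089844) center [ 519.47987746 -212.39384115  115.41286484]
```

```bash
cat > plan.py <<'E'
from h import *
from workcell import bot
th=np.radians(161.15); xc=np.array([np.cos(th),np.sin(th),0]); yc=np.array([-xc[1],xc[0],0]); ez=np.array([0,0,1.])
s=np.cos(np.pi/6)*xc+.5*ez; n=-.5*xc+np.cos(np.pi/6)*ez
C=np.array([520.6,-211.8,115.6])  # centre of cover outer face
SC=dict(a=C+48*s+88*yc,b=C+48*s-88*yc,c=C-50*s)
def ori(theta=0):  # jaws across a wing at angle theta; theta=0: tool y=-s
    R0=np.stack([-yc,-s,-n],1)
    return R0@R.from_rotvec([0,0,-theta]).as_matrix()
def cur():
    st=bot.sense(); q=st["eef_rot"]; return st,np.array(st["eef_pos"]),R.from_quat([q[1],q[2],q[3],q[0]]).as_matrix()
def rel(p,Rt,verbose=True):
    st,p0,R0=cur()
    rv=R.from_matrix(R0.T@Rt).as_rotvec()/(np.pi/2)
    print("t",round(float(st["time"]),2),"rot first, turn units",rv.round(4),"rows>=",int(np.ceil(np.linalg.norm(rv)*90/7.16)))
    d0=R0.T@(p-p0)/1000; d1=Rt.T@(p-p0)/1000
    print(" shift before turn (old axes)",d0.round(4)," shift after turn (new axes)",d1.round(4), "world",(p-p0).round(1))
def stat():
    st,p,R0=cur(); print("t",round(float(st["time"]),2),"tcp",p.round(1),"z",R0[:,2].round(3),"y",R0[:,1].round(3),"q",np.round(st["joint_pos"],2),"F",np.round(st["force"],1),"w",round(float(st["grip_width"]),1))
E
python3 - <<'E'
from plan import *
stat(); print({k:v.round(1) for k,v in SC.items()})
rel(C+190*n,ori(0))
E
```

```text
t 0.15 tcp [ 189.6 -699.1  230.4] z [-0.001  0.002 -1.   ] y [ 0.262 -0.965 -0.002] q [ 1.21  0.59  0.05  1.61 -0.03  0.94 -0.03] F [-0.4  0.   0.7] w 85.5
{'a': array([ 452.8, -281.6,  139.6]), 'b': array([ 509.7, -115.1,  139.6]), 'c': array([ 561.6, -225.8,   90.6])}
t 0.15 rot first, turn units [ 0.3051 -0.1632 -0.607 ] rows>= 9
 shift before turn (old axes) [ 0.5258 -0.3306 -0.0492]  shift after turn (new axes) [ 0.5681  0.1923 -0.1685] world [420.9 456.6  49.7]
```

```bash
python3 -m creep '[[[0.025,-0.015,-0.01,0,0,0,0],[0.029,-0.0185,-0.005,0,0,0,0],[0.03,-0.019,-0.005,0,0,0,0],[0.03,-0.019,-0.005,0,0,0,0],[0.03,-0.019,-0.004,0,0,0,0],[0.03,-0.019,-0.002,0,0,0,0],[0.03,-0.019,-0.002,0,0,0,0],[0.03,-0.019,-0.002,0,0,0,0],[0.03,-0.019,-0.002,0,0,0,0],[0.03,-0.019,-0.002,0,0,0,0],[0.03,-0.019,-0.002,0,0,0,0],[0.03,-0.019,-0.002,0,0,0,0],[0.03,-0.019,-0.002,0,0,0,0],[0.03,-0.019,-0.002,0,0,0,0],[0.03,-0.019,-0.002,0,0,0,0],[0.03,-0.019,0,0,0,0,0],[0.03,-0.019,0,0,0,0,0],[0.02,-0.012,0,0,0,0,0],[0,0,0,0,0,0,0]]]'; python3 - <<'E'
from plan import *
stat()
rel(C+190*n,ori(0))
E
```

```text
time: 1.73
eef_pos: [613.8, -235.8, 279.9]
eef_rot: [-0.002, 0.991, 0.137, 0.002]
force: [0.3, 1.2, -0.2]
grip_width: 85.7
t 1.73 tcp [ 613.8 -235.8  279.9] z [ 0.003  0.004 -1.   ] y [ 0.272 -0.962 -0.003] q [ 0.33  0.46 -0.04  1.72  0.02  0.96 -1.01] F [ 0.3  1.2 -0.2] w 85.7
t 1.73 rot first, turn units [ 0.306  -0.1644 -0.5999] rows>= 9
 shift before turn (old axes) [-0.005   0.0056 -0.0002]  shift after turn (new axes) [-0.0074 -0.0009  0.0003] world [-3.3 -6.7  0.2]
```

```bash
python3 -m creep '[[[0,0,0,0.03,-0.0164,-0.06,0],[0,0,0,0.0306,-0.0164,-0.06,0],[0,0,0,0.0306,-0.0164,-0.06,0],[0,0,0,0.0306,-0.0164,-0.06,0],[0,0,0,0.0306,-0.0164,-0.06,0],[0,0,0,0.0306,-0.0164,-0.06,0],[0,0,0,0.0306,-0.0164,-0.06,0],[0,0,0,0.0306,-0.0164,-0.06,0],[0,0,0,0.0306,-0.0164,-0.06,0],[0,0,0,0.0306,-0.0164,-0.06,0],[-0.007,-0.001,0,0,0,0,0],[0,0,0,0,0,0,0],[0,0,0,0,0,0,0]]]'; python3 - <<'E'
from plan import *
from workcell import viewer
stat()
rel(C+190*n,ori(0))
c=viewer.capture("wrist"); np.savez("w1.npz",**c); cv2.imwrite("pics/w1.png",c["pixels"])
for k,v in SC.items(): print(k,proj(c,v+26*n).round(0))
E
```

```text
time: 2.82
eef_pos: [604.9, -251.5, 280.7]
eef_rot: [-0.21, 0.79, 0.556, -0.152]
force: [0.2, -0.4, 0.7]
grip_width: 85.3
t 2.82 tcp [ 604.9 -251.5  280.7] z [-0.473  0.162 -0.866] y [ 0.814 -0.295 -0.5  ] q [ 0.47  0.71 -0.26  1.37  0.12  1.61 -0.15] F [ 0.2 -0.4  0.7] w 85.3
t 2.82 rot first, turn units [-0.0002 -0.0004 -0.0102] rows>= 1
 shift before turn (old axes) [ 0.0103  0.0022 -0.0007]  shift after turn (new axes) [ 0.0103  0.0024 -0.0007] world [ 5.6  9.  -0.6]
a [219. 239.]
b [210.  85.]
c [302. 168.]
```

View pics/w1.png

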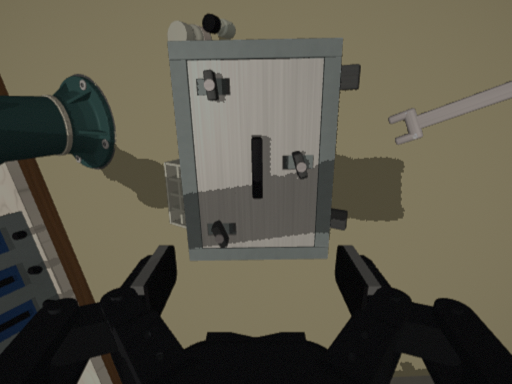

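The wrist view shows wings a at (220,237), b at (210,86) and c at (301,166). All three are mostly across their slots, and the predicted centres agree. Next I'll get the wing angles from depth.

```bash
cat > wings.py <<'E'
from plan import *
def wings(c):
    P=cloud(c); Q=P-C
    U=np.stack([Q@s,Q@yc,Q@n],-1)
    pl=(abs(U[...,0])<70)&(abs(U[...,1])<110)&(abs(U[...,2])<5)
    print("plate height off",np.nanmedian(U[...,2][pl]).round(2))
    for k,v in SC.items():
        o=(v-C); ou,ov=o@s,o@yc
        m=(abs(U[...,0]-ou)<24)&(abs(U[...,1]-ov)<24)&(U[...,2]>18)&(U[...,2]<34)
        q=U[m][:,:2].astype(np.float32)
        if len(q)<5: print(k,len(q)); continue
        ce,ev,w=None,None,None
        mu=q.mean(0); W,V=np.linalg.eigh(np.cov((q-mu).T)); d=V[:,1]; 
        # wing dir at theta: yc rotated acw about n => cos yc - sin s
        d=d*np.sign(d[1]); th=np.arctan2(-d[0],d[1])
        rc=cv2.minAreaRect(q)
        print(k,len(q),"offset of centre",(mu-[ou,ov]).round(1),"theta",th.round(2),"rect",np.round(rc[1],1),round(rc[2],1),"rect c off",(np.array(rc[0])-[ou,ov]).round(1),"top",np.median(U[m][:,2]).round(1))
    m=(abs(U[...,0])<14)&(abs(U[...,1])<40)&(U[...,2]>32)&(U[...,2]<44)
    if m.sum()>5:
        q=U[m]; rc=cv2.minAreaRect(q[:,:2].astype(np.float32)); print("handle",rc,np.median(q[:,2]))
E
python3 - <<'E'
from wings import *
for f in ["w1","top0","scene0"]: print(f); wings(dict(np.load(f+".npz")))
E
python3 -c "
import cv2;i=cv2.imread('pics/w1.png');cv2.imwrite('pics/w1z.png',cv2.resize(i[30:270,150:350],None,fx=2.5,fy=2.5,interpolation=2)) "
```

```text
w1
plate height off -1.85
a 211 offset of centre [ 0.3 -2.3] theta 0.41 rect [10.8 29.5] 21.0 rect c off [ 0.9 -0.8] top 24.3
b 312 offset of centre [ 0.8 -0.3] theta 0.11 rect [10.6 29.7] 4.8 rect c off [ 1.1 -0.2] top 24.2
c 240 offset of centre [ 1.6 -1.4] theta 0.27 rect [10.5 29.9] 17.5 rect c off [ 1.2 -0.7] top 24.3
handle ((1.184464931488037, -0.7874069213867188), (67.4957504272461, 11.940402030944824), 89.56730651855469) 35.961156106437706
top0
plate height off 0.69
a 64 offset of centre [ 1.7 -2.4] theta 0.41 rect [10.9 30.5] 21.4 rect c off [-0.2 -1.3] top 25.8
b 69 offset of centre [ 1.6 -1.9] theta 0.13 rect [12.6 29.1] 7.8 rect c off [ 0.3 -1.3] top 26.0
c 59 offset of centre [ 2.1 -2.5] theta 0.29 rect [11.8 28.1] 12.2 rect c off [ 0.9 -2.2] top 26.3
handle ((0.8143949508666992, -2.29180908203125), (66.69806671142578, 13.221046447753906), 89.30294799804688) 38.19183352915489
scene0
plate height off -0.59
a 77 offset of centre [-0.5 -1.3] theta 0.39 rect [11.6 29.5] 19.0 rect c off [0.5 0.1] top 25.3
b 80 offset of centre [-0.7 -1.2] theta 0.1 rect [10.6 28.9] 5.6 rect c off [ 0.1 -0.1] top 25.5
c 79 offset of centre [-0.4 -1.2] theta 0.27 rect [ 9.5 29.5] 16.0 rect c off [-0.3 -0.2] top 25.4
handle ((-0.1619105339050293, -0.5645408630371094), (67.33975982666016, 12.202120780944824), 89.50888061523438) 37.05452015060079
```

View pics/w1z.png

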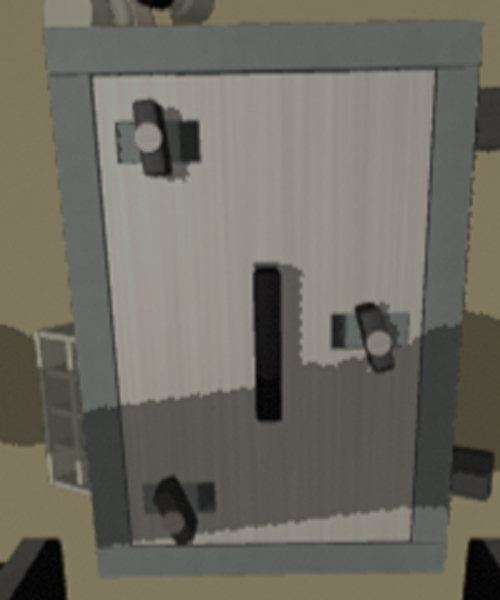

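```bash
sed -i 's/^C=.*/C=np.array([520.6,-211.8,115.6])+0.5*s-0.8*yc-0.3*n/' plan.py; python3 - <<'E'
from plan import *
rel(SC['c']+60*n,ori(0.27))
E
```

```text
t 2.87 rot first, turn units [ 1.000e-04 -4.000e-04 -1.816e-01] rows>= 3
 shift before turn (old axes) [0.0114 0.0519 0.13  ]  shift after turn (new axes) [-0.0036  0.0531  0.13  ] world [ -15.3   16.5 -138.6]
```

```bash
python3 -m creep '[[[0.0014,0.0065,0.008,0,0,-0.045,0.3],[0.002,0.0065,0.016,0,0,-0.045,0.5],[0.001,0.0068,0.018,0,0,-0.045,0.5],[0,0.0068,0.018,0,0,-0.0466,0.5],[0,0.0068,0.018,0,0,0,0.5],[-0.0006,0.0066,0.018,0,0,0,0.5],[-0.0006,0.0066,0.018,0,0,0,0.5],[-0.0006,0.0066,0.016,0,0,0,0.5],[0,0,0,0,0,0,0.5],[0,0,0,0,0,0,0.5]]] ' 30; python3 - <<'E'
from plan import *
stat();rel(SC['c']+5*n,ori(0.27))
E
```

```text
time: 3.7
eef_pos: [590.2, -231.9, 142.3]
eef_rot: [-0.23, 0.702, 0.663, -0.121]
force: [1.1, -0.2, 0.4]
grip_width: 43.0
t 3.7 tcp [ 590.2 -231.9  142.3] z [-0.475  0.162 -0.865] y [ 0.875 -0.015 -0.483] q [ 0.5   0.83 -0.34  1.51  0.19  1.37  0.06] F [ 1.1 -0.2  0.4] w 43.0
t 3.7 rot first, turn units [-0.0011 -0.0004  0.0016] rows>= 1
 shift before turn (old axes) [-0.0027 -0.0005  0.0547]  shift after turn (new axes) [-0.0026 -0.0006  0.0547] world [-26.6   6.3 -47.4]
```

```bash
python3 -m creep '[[[-0.0007,0,0.01,0,0,0,0.5],[-0.001,-0.0005,0.014,0,0,0,0.5],[-0.001,0,0.014,0,0,0,0.5],[0,0,0.01,0,0,0,0.5],[0,0,0.0065,0,0,0,0.5],[0,0,0,0,0,0,0.5]]]'; python3 - <<'E'
from plan import *
stat();rel(SC['c']+5*n,ori(0.27))
E
python3 -m creep '[[[0,0,0,0,0,0,0.8],[0,0,0,0,0,0,0.95],[0,0,0,0,0,0,0.95],[0,0,0,0,0,0,0.95],[0,0,0,0,0,0,0.95]]]' 30;  python3 - <<'E'
from plan import *
from workcell import viewer
stat()
c=viewer.capture("wrist"); cv2.imwrite("pics/w2.png",c["pixels"])
E
```

```text
time: 4.2
eef_pos: [563.4, -225.4, 94.3]
eef_rot: [-0.23, 0.702, 0.664, -0.121]
force: [-0.5, -0.1, -0.3]
grip_width: 42.9
t 4.2 tcp [ 563.4 -225.4   94.3] z [-0.475  0.163 -0.865] y [ 0.875 -0.014 -0.483] q [ 0.51  0.85 -0.33  1.6   0.2   1.26  0.05] F [-0.5 -0.1 -0.3] w 42.9
t 4.2 rot first, turn units [-0.0014 -0.0006  0.0022] rows>= 1
 shift before turn (old axes) [-0.0002 -0.0001 -0.0007]  shift after turn (new axes) [-0.0002 -0.0001 -0.0007] world [ 0.2 -0.3  0.6]
time: 4.62
eef_pos: [564.4, -225.7, 96.3]
eef_rot: [-0.23, 0.702, 0.664, -0.121]
force: [-2.7, -0.8, 6.6]
grip_width: 9.1
t 4.62 tcp [ 564.4 -225.7   96.3] z [-0.475  0.162 -0.865] y [ 0.876 -0.013 -0.483] q [ 0.51  0.85 -0.33  1.6   0.2   1.27  0.05] F [-2.7 -0.8  6.6] w 9.1
```

View pics/w2.png

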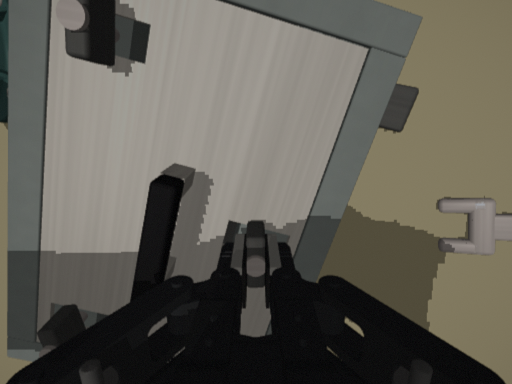

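The fingers hold wing c: it sits between the pads at (256,250), width 9 mm. I'll back off 2 mm and turn.

```bash
python3 -m creep '[[[0,0,-0.002,0,0,0,0.95],[0,0,-0.001,0,0,-0.03,0.95],[0,0,0,0,0,-0.06,0.95],[0,0,0,0,0,-0.06,0.95],[0,0,0,0,0,-0.06,0.95],[0,0,0,0,0,-0.06,0.95],[0,0,0,0,0,-0.06,0.95],[0,0,0,0,0,-0.06,0.95],[0,0,0,0,0,-0.06,0.95],[0,0,0,0,0,-0.06,0.95],[0,0,0,0,0,-0.06,0.95],[0,0,0,0,0,-0.06,0.95],[0,0,0,0,0,-0.06,0.95],[0,0,0,0,0,-0.06,0.95],[0,0,0,0,0,-0.06,0.95],[0,0,0,0,0,-0.04,0.95],[0,0,0,0,0,-0.02,0.95],[0,0,0,0,0,0,0.95],[0,0,0,0,0,0,0.95]]]' 40;  python3 - <<'E'
from plan import *
stat(); rel(SC['c']+5*n,ori(1.57)); print(bot.sense()["torque"])
E
```

```text
time: 6.25
eef_pos: [565.3, -225.0, 96.2]
eef_rot: [-0.255, 0.127, 0.957, 0.052]
force: [-2.6, 4.7, -6.6]
grip_width: 9.1
t 6.25 tcp [ 565.3 -225.    96.2] z [-0.475  0.165 -0.865] y [0.269 0.962 0.036] q [ 0.72  0.94 -0.71  1.58  0.44  1.36  1.18] F [-2.6  4.7 -6.6] w 9.1
t 6.25 rot first, turn units [ 0.0018 -0.0017  0.0429] rows>= 1
 shift before turn (old axes) [ 0.0006 -0.0011  0.0018]  shift after turn (new axes) [ 0.0005 -0.0011  0.0018] world [-1.6 -0.6 -1.3]
[-0.08369416 -0.58958184 -1.22217423]
```

```bash
python3 -m creep '[[[0,0,0,0,0,0.03,0.9],[0,0,0,0,0,0,0.7],[0,0,0,0,0,0,0.5],[0,0,0,0,0,0,0.5],[0,0,-0.015,0,0,0,0.5],[0,0,-0.025,0,0,0,0.5],[0,0,-0.025,0,0,0,0.5],[0,0,-0.02,0,0,0,0.5],[0,0,0,0,0,0,0.5]]]' 30;  python3 - <<'E'
from plan import *
stat(); rel(SC['a']+60*n,ori(0.40))
E
```

```text
time: 7.0
eef_pos: [611.1, -240.6, 175.7]
eef_rot: [-0.25, 0.148, 0.956, 0.045]
force: [1.0, -0.6, 1.0]
grip_width: 42.6
t 7.0 tcp [ 611.1 -240.6  175.7] z [-0.464  0.161 -0.871] y [0.306 0.952 0.013] q [ 0.7   0.89 -0.72  1.43  0.4   1.52  1.18] F [ 1.  -0.6  1. ] w 42.6
t 7.0 rot first, turn units [0.0049 0.005  0.7596] rows>= 10
 shift before turn (old axes) [ 0.103  -0.087   0.0386]  shift after turn (new axes) [-0.0429 -0.1275  0.0398] world [-130.1  -49.8   15.9]
```

```bash
python3 -m creep '[[[0,0,0,0,0,0.035,0.5],[0,0,0,0.001,0.001,0.07,0.5],[0,0,0,0.001,0.001,0.07,0.5],[0,0,0,0.001,0.001,0.07,0.5],[0,0,0,0.001,0.001,0.07,0.5],[0,0,0,0.001,0.001,0.07,0.5],[0,0,0,0,0,0.07,0.5],[0,0,0,0,0,0.07,0.5],[0,0,0,0,0,0.07,0.5],[0,0,0,0,0,0.07,0.5],[0,0,0,0,0,0.07,0.5],[-0.007,-0.02,0.004,0,0,0.025,0.5],[-0.009,-0.027,0.008,0,0,0,0.5],[-0.009,-0.027,0.008,0,0,0,0.5],[-0.009,-0.027,0.01,0,0,0,0.5],[-0.009,-0.0265,0.01,0,0,0,0.5],[0,0,0,0,0,0,0.5],[0,0,0,0,0,0,0.5]]]' 30;  python3 - <<'E'
from wings import *
from workcell import viewer
stat(); 
c=viewer.capture("top"); np.savez("top1.npz",**c); cv2.imwrite("pics/top1.png",c["pixels"])
c=viewer.capture("scene"); np.savez("scene1.npz",**c); cv2.imwrite("pics/scene1.png",c["pixels"])
wings(c)
rel(SC['a']+7*n,ori(0.40))
E
```

```text
time: 8.5
eef_pos: [474.5, -292.1, 188.2]
eef_rot: [-0.24, 0.658, 0.705, -0.11]
force: [-0.1, -0.8, 0.5]
grip_width: 43.0
t 8.5 tcp [ 474.5 -292.1  188.2] z [-0.484  0.16  -0.861] y [ 0.875  0.109 -0.471] q [ 0.68  0.69 -0.38  1.69  0.24  1.35  0.27] F [-0.1 -0.8  0.5] w 43.0
plate height off -0.35
a 69 offset of centre [-0. -3.] theta 0.31 rect [11.5 25.9] 20.0 rect c off [ 0.4 -1.2] top 25.7
b 80 offset of centre [-1.3  0.1] theta 0.13 rect [10.9 30.1] 5.6 rect c off [-0.3  0.5] top 25.7
c 84 offset of centre [-0.7 -0.5] theta 1.56 rect [28.8 10.6] 2.2 rect c off [-0.9  0.7] top 25.5
handle ((-0.6588320732116699, 0.8430709838867188), (12.009601593017578, 67.7476806640625), 0.19417476654052734) 37.38880710824793
t 8.6 rot first, turn units [-0.0063  0.0002  0.0004] rows>= 1
 shift before turn (old axes) [0.0003 0.0019 0.0482]  shift after turn (new axes) [0.0003 0.0014 0.0482] world [-21.5   8.3 -42.4]
```

View pics/scene1.png

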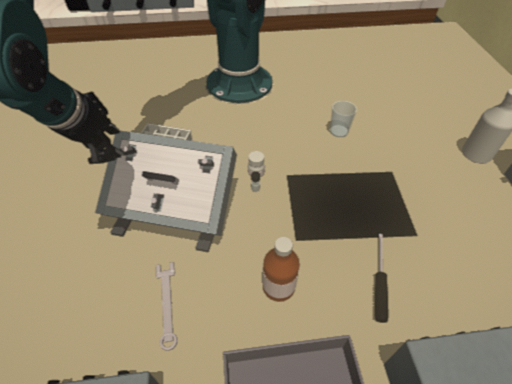

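The scene shows wing c at (157,202) now in line with the slope (1.56 rad), and the cover unmoved. Next is screw a.

```bash
python3 -m creep '[[[0,0.0007,0.008,-0.003,0,0,0.5],[0,0.0007,0.014,-0.003,0,0,0.5],[0,0,0.014,0,0,0,0.5],[0,0,0.008,0,0,0,0.5],[0,0,0.004,0,0,0,0.5],[0,0,0,0,0,0,0.5],[0,0,0,0,0,0,0.8],[0,0,0,0,0,0,0.95],[0,0,0,0,0,0,0.95],[0,0,0,0,0,0,0.95],[0,0,0,0,0,0,0.95]]]' 40;  python3 - <<'E'
from plan import *
stat(); rel(SC['a']+7*n,ori(0.40))
E
```

```text
time: 9.52
eef_pos: [456.3, -282.8, 146.2]
eef_rot: [-0.235, 0.659, 0.707, -0.106]
force: [2.2, -0.1, 0.6]
grip_width: 9.0
t 9.52 tcp [ 456.3 -282.8  146.2] z [-0.472  0.161 -0.867] y [ 0.881  0.11  -0.46 ] q [ 0.68  0.71 -0.37  1.77  0.26  1.24  0.25] F [ 2.2 -0.1  0.6] w 9.0
t 9.52 rot first, turn units [ 0.0007  0.0006 -0.0004] rows>= 1
 shift before turn (old axes) [ 0.0009 -0.0001  0.0008]  shift after turn (new axes) [ 0.0009 -0.0001  0.0008] world [-0.5  1.  -0.5]
```

```bash
python3 -m creep '[[[0.0005,0,0,0,0,-0.03,0.95],[0.0005,0,0,0,0,-0.06,0.95],[0,0,0,0,0,-0.06,0.95],[0,0,0,0,0,-0.06,0.95],[0,0,0,0,0,-0.06,0.95],[0,0,0,0,0,-0.06,0.95],[0,0,0,0,0,-0.06,0.95],[0,0,0,0,0,-0.06,0.95],[0,0,0,0,0,-0.06,0.95],[0,0,0,0,0,-0.06,0.95],[0,0,0,0,0,-0.06,0.95],[0,0,0,0,0,-0.06,0.95],[0,0,0,0,0,-0.06,0.95],[0,0,0,0,0,-0.04,0.95],[0,0,0,0,0,-0.015,0.95],[0,0,0,0,0,0,0.95],[0,0,0,0,0,0,0.95]]]' 40;  python3 - <<'E'
from plan import *
stat(); rel(SC['a']+7*n,ori(1.57)); print(bot.sense()["torque"])
E
```

```text
time: 10.93
eef_pos: [457.8, -281.5, 145.7]
eef_rot: [-0.25, 0.117, 0.96, 0.055]
force: [5.4, 1.8, -2.7]
grip_width: 8.7
t 10.93 tcp [ 457.8 -281.5  145.7] z [-0.468  0.164 -0.869] y [0.251 0.967 0.047] q [ 0.9   0.8  -0.73  1.76  0.44  1.33  1.3 ] F [ 5.4  1.8 -2.7] w 8.7
t 10.93 rot first, turn units [0.0021 0.0033 0.0567] rows>= 1
 shift before turn (old axes) [ 0.0016 -0.0008  0.0009]  shift after turn (new axes) [ 0.0015 -0.001   0.0009] world [-2.  -0.3 -0. ]
[-0.49997943 -1.59160294 -1.40330862]
```

Screw a is at its stop. Release it and go to b.

```bash
python3 -m creep '[[[0,0,0,0,0,0.04,0.9],[0,0,0,0,0,0,0.7],[0,0,0,0,0,0,0.5],[0,0,0,0,0,0,0.5],[0,0,-0.015,0,0,0,0.5],[0,0,-0.025,0,0,0,0.5],[0,0,-0.02,0,0,0,0.5],[0,0,0,0,0,0,0.5]]]' 30;  python3 - <<'E'
from plan import *
stat(); rel(SC['b']+70*n,ori(0.11))
E
```

```text
time: 11.6
eef_pos: [486.5, -292.1, 201.0]
eef_rot: [-0.252, 0.144, 0.956, 0.045]
force: [-0.2, 0.4, 0.7]
grip_width: 42.9
t 11.6 tcp [ 486.5 -292.1  201. ] z [-0.469  0.159 -0.868] y [0.297 0.955 0.014] q [ 0.88  0.76 -0.73  1.65  0.4   1.45  1.28] F [-0.2  0.4  0.7] w 42.9
t 11.6 rot first, turn units [0.0017 0.0031 0.9495] rows>= 12
 shift before turn (old axes) [-0.0051  0.1758  0.0009]  shift after turn (new axes) [0.1748 0.019  0.001 ] world [ 56.1 166.7  -0.8]
```

```bash
python3 -m creep '[[[0,0.02,-0.001,0,0,0,0.5],[0,0.03,-0.001,0,0,0,0.5],[-0.001,0.03,0,0,0,0,0.5],[-0.001,0.03,0,0,0,0,0.5],[-0.001,0.03,0.001,0,0,0,0.5],[-0.001,0.025,0.001,0,0,0.03,0.5],[0,0.0108,0.001,0,0,0.07,0.5],[0,0,0,0,0.0005,0.07,0.5],[0,0,0,0,0.0005,0.07,0.5],[0,0,0,0,0.0005,0.07,0.5],[0,0,0,0,0.0005,0.07,0.5],[0,0,0,0,0.0005,0.07,0.5],[0,0,0,0,0,0.07,0.5],[0,0,0,0,0,0.07,0.5],[0,0,0,0,0,0.07,0.5],[0,0,0,0,0,0.07,0.5],[0,0,0,0,0,0.07,0.5],[0,0,0,0,0,0.07,0.5],[0,0,0,0,0,0.07,0.5],[0,0,0,0,0,0.01,0.5]]]' 30;  python3 - <<'E'
from plan import *
stat(); rel(SC['b']+7*n,ori(0.11))
E
```

```text
time: 13.27
eef_pos: [537.6, -124.6, 196.8]
eef_rot: [-0.221, 0.754, 0.602, -0.141]
force: [-1.2, 0.2, 0.1]
grip_width: 42.6
t 13.27 tcp [ 537.6 -124.6  196.8] z [-0.479  0.163 -0.862] y [ 0.846 -0.176 -0.504] q [ 0.4   0.67 -0.34  1.69  0.09  1.33 -0.18] F [-1.2  0.2  0.1] w 42.6
t 13.27 rot first, turn units [-0.0047 -0.     -0.0022] rows>= 1
 shift before turn (old axes) [0.0005 0.0031 0.0576]  shift after turn (new axes) [0.0005 0.0026 0.0576] world [-24.9   9.3 -51.2]
```

```bash
python3 -m creep '[[[0,0.001,0.01,-0.0025,0,0,0.5],[0,0.001,0.016,-0.0025,0,0,0.5],[0.0005,0.0006,0.016,0,0,0,0.5],[0,0,0.01,0,0,0,0.5],[0,0,0.005,0,0,0,0.5],[0,0,0,0,0,0,0.5],[0,0,0,0,0,0,0.8],[0,0,0,0,0,0,0.95],[0,0,0,0,0,0,0.95],[0,0,0,0,0,0,0.95],[0,0,0,0,0,0,0.95]]]' 40;  python3 - <<'E'
from plan import *
stat(); rel(SC['b']+7*n,ori(0.11))
E
```

```text
time: 14.18
eef_pos: [513.8, -115.3, 148.2]
eef_rot: [-0.218, 0.754, 0.604, -0.138]
force: [-1.4, -0.1, 4.6]
grip_width: 8.7
t 14.18 tcp [ 513.8 -115.3  148.2] z [-0.472  0.162 -0.866] y [ 0.85  -0.175 -0.496] q [ 0.4   0.7  -0.34  1.79  0.1   1.2  -0.2 ] F [-1.4 -0.1  4.6] w 8.7
t 14.18 rot first, turn units [ 0.0006 -0.0005 -0.0006] rows>= 1
 shift before turn (old axes) [-0.0004  0.0003  0.0027]  shift after turn (new axes) [-0.0004  0.0003  0.0027] world [-1.1 -0.  -2.5]
```

```bash
python3 -m creep '[[[0,0,0,0,0,-0.03,0.95],[0,0,0,0,0,-0.06,0.95],[0,0,0,0,0,-0.06,0.95],[0,0,0,0,0,-0.06,0.95],[0,0,0,0,0,-0.06,0.95],[0,0,0,0,0,-0.06,0.95],[0,0,0,0,0,-0.06,0.95],[0,0,0,0,0,-0.06,0.95],[0,0,0,0,0,-0.06,0.95],[0,0,0,0,0,-0.06,0.95],[0,0,0,0,0,-0.06,0.95],[0,0,0,0,0,-0.06,0.95],[0,0,0,0,0,-0.06,0.95],[0,0,0,0,0,-0.06,0.95],[0,0,0,0,0,-0.06,0.95],[0,0,0,0,0,-0.06,0.95],[0,0,0,0,0,-0.03,0.95],[0,0,0,0,0,0,0.95],[0,0,0,0,0,0,0.95]]]' 40;  python3 - <<'E'
from plan import *
stat(); rel(SC['b']+7*n,ori(1.57)); print(bot.sense()["torque"])
E
```

```text
time: 15.77
eef_pos: [514.5, -114.8, 147.9]
eef_rot: [-0.253, 0.138, 0.956, 0.049]
force: [-0.7, 0.9, 4.9]
grip_width: 8.6
t 15.77 tcp [ 514.5 -114.8  147.9] z [-0.471  0.164 -0.867] y [0.289 0.957 0.024] q [ 0.67  0.81 -0.78  1.77  0.35  1.28  1.03] F [-0.7  0.9  4.9] w 8.6
t 15.77 rot first, turn units [0.002  0.001  0.0276] rows>= 1
 shift before turn (old axes) [ 0.0002 -0.001   0.0027]  shift after turn (new axes) [ 0.0001 -0.001   0.0027] world [-1.7 -0.5 -2.3]
[-0.0308324   0.40760834 -0.68822525]
```

```bash
python3 -m creep '[[[0,0,0,0,0,0.02,0.9],[0,0,0,0,0,0,0.7],[0,0,0,0,0,0,0.5],[0,0,0,0,0,0,0.5],[0,0,-0.015,0,0,0,0.5],[0,0,-0.03,0,0,0,0.5],[0,0,-0.03,0,0,0,0.5],[0,0,0,0,0,0,0.5]]]' 30;  python3 - <<'E'
from plan import *
stat(); rel(C+110*n,ori(0))
E
```

```text
time: 16.43
eef_pos: [555.0, -127.9, 215.8]
eef_rot: [-0.248, 0.152, 0.956, 0.045]
force: [0.5, 0.3, 0.7]
grip_width: 42.6
t 16.43 tcp [ 555.  -127.9  215.8] z [-0.461  0.162 -0.873] y [0.314 0.949 0.011] q [ 0.66  0.76 -0.78  1.64  0.31  1.43  1.04] F [0.5 0.3 0.7] w 42.6
t 16.43 rot first, turn units [0.009  0.0043 1.009 ] rows>= 13
 shift before turn (old axes) [-0.0439 -0.0902 -0.02  ]  shift after turn (new axes) [-0.0897  0.0449 -0.0202] world [  17.4 -100.7   -4.9]
```

```bash
python3 -m creep '[[[-0.01,-0.02,-0.006,0,0,0,0.5],[-0.014,-0.03,-0.006,0,0,0,0.5],[-0.014,-0.03,-0.006,0,0,0.03,0.5],[-0.006,-0.01,-0.002,0.002,0.001,0.07,0.5],[0,0,0,0.002,0.001,0.075,0.5],[0,0,0,0.002,0.001,0.075,0.5],[0,0,0,0.002,0.001,0.075,0.5],[0,0,0,0.001,0.001,0.075,0.5],[0,0,0,0,0,0.075,0.5],[0,0,0,0,0,0.075,0.5],[0,0,0,0,0,0.075,0.5],[0,0,0,0,0,0.075,0.5],[0,0,0,0,0,0.075,0.5],[0,0,0,0,0,0.075,0.5],[0,0,0,0,0,0.075,0.5],[0,0,0,0,0,0.075,0.5],[0,0,0,0,0,0.075,0.5],[0,0,0,0,0,0,0.5],[0,0,0,0,0,0,0.5]]]' 30;  python3 - <<'E'
from wings import *
from workcell import viewer
stat(); 
for nm in ["scene","wrist"]:
    c=viewer.capture(nm); np.savez(nm+"2.npz",**c); cv2.imwrite(f"pics/{nm}2.png",c["pixels"]); wings(c)
rel(C+(30-18+6)*n,ori(0.0))
E
```

```text
time: 18.02
eef_pos: [566.7, -227.9, 206.3]
eef_rot: [-0.203, 0.811, 0.522, -0.168]
force: [-0.7, -0.1, -1.1]
grip_width: 43.2
t 18.02 tcp [ 566.7 -227.9  206.3] z [-0.484  0.154 -0.861] y [ 0.779 -0.372 -0.504] q [ 0.47  0.72 -0.26  1.54  0.13  1.44 -0.26] F [-0.7 -0.1 -1.1] w 43.2
plate height off -0.26
a 0
b 79 offset of centre [-1.4  0.1] theta -1.56 rect [29.6 10.5] 2.2 rect c off [-0.6  0.9] top 25.6
c 86 offset of centre [-1.1 -0.6] theta -1.57 rect [28.9 10.6] 3.7 rect c off [-1.1  0.7] top 25.5
handle ((-0.6595373153686523, 0.6839675903320312), (12.089945793151855, 67.95894622802734), 0.16463391482830048) 37.36003262645505
plate height off -1.58
a 254 offset of centre [-5.4 -1.4] theta -1.5 rect [19.4 11.4] 0.6 rect c off [-5.1  0.1] top 24.5
b 576 offset of centre [-0.3  0.5] theta -1.56 rect [10.7 29.8] 89.1 rect c off [0.5 0.4] top 24.6
c 473 offset of centre [ 1.1 -1.1] theta -1.56 rect [10.6 29.9] 88.5 rect c off [ 0.7 -0.3] top 24.4
handle ((0.5141115188598633, -0.1390380859375), (12.017050743103027, 67.74760437011719), 0.0724959671497345) 36.2153975523879
t 18.12 rot first, turn units [-0.0054  0.0064 -0.0642] rows>= 1
 shift before turn (old axes) [0.0025 0.0031 0.0853]  shift after turn (new axes) [0.0013 0.0026 0.0853] world [-37.8  14.3 -75.2]
```

View pics/scene2.png

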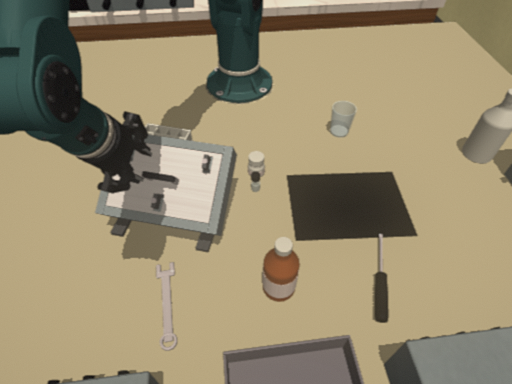

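View pics/wrist2.png

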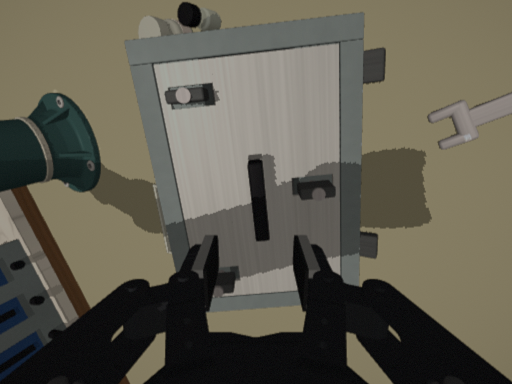

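The scene and wrist views show all three wings in line with their slots. In the wrist view b is at (190,95), c at (315,187), and a at (228,280) is partly hidden by a finger. The handle at (258,200) hasn't moved. Next I'll grip it, with the jaws narrowed to clear wing c.

```bash
python3 -m creep '[[[0,0,0,-0.0054,0.0064,-0.0642,0.68],[0.0005,0.001,0.01,0,0,0,0.68],[0.0008,0.0016,0.015,0,0,0,0.68],[0,0,0.01,0,0,0,0.68],[0,0,0,0,0,0,0.68],[0,0,0,0,0,0,0.68]]]' 60;  python3 - <<'E'
from plan import *
stat(); rel(C+12*n,ori(0))
E
```

```text
time: 18.62
eef_pos: [551.8, -221.8, 174.3]
eef_rot: [-0.211, 0.786, 0.561, -0.151]
force: [-0.6, -0.3, -0.4]
grip_width: 27.5
t 18.62 tcp [ 551.8 -221.8  174.3] z [-0.475  0.162 -0.865] y [ 0.818 -0.282 -0.502] q [ 0.49  0.74 -0.29  1.6   0.14  1.36 -0.18] F [-0.6 -0.3 -0.4] w 27.5
t 18.62 rot first, turn units [-0.0013  0.     -0.0019] rows>= 1
 shift before turn (old axes) [0.0002 0.0006 0.0555]  shift after turn (new axes) [0.0002 0.0005 0.0556] world [-25.9   9.  -48.3]
```

```bash
python3 -m creep '[[[0,0.0006,0.01,0,0,0,0.68],[0,0,0.015,0,0,0,0.68],[0,0,0.015,0,0,0,0.68],[0,0,0.01,0,0,0,0.68],[0,0,0.004,0,0,0,0.68],[0,0,0,0,0,0,0.68],[0,0,0,0,0,0,0.8],[0,0,0,0,0,0,0.95],[0,0,0,0,0,0,0.95],[0,0,0,0,0,0,0.95],[0,0,0,0,0,0,0.95]]]' 70;  python3 - <<'E'
from plan import *
stat(); rel(C+12*n,ori(0))
E
```

```text
time: 19.53
eef_pos: [528.4, -213.5, 128.7]
eef_rot: [-0.21, 0.786, 0.561, -0.15]
force: [-0.3, -0.2, 2.2]
grip_width: 10.7
t 19.53 tcp [ 528.4 -213.5  128.7] z [-0.472  0.161 -0.867] y [ 0.82  -0.282 -0.499] q [ 0.49  0.76 -0.29  1.69  0.16  1.25 -0.19] F [-0.3 -0.2  2.2] w 10.7
t 19.53 rot first, turn units [ 0.001  -0.0001 -0.0015] rows>= 1
 shift before turn (old axes) [-0.0001 -0.0008  0.0036]  shift after turn (new axes) [-0.0001 -0.0008  0.0036] world [-2.4  0.7 -2.7]
```

```bash
python3 -m creep '[[[0,0,-0.003,0,0,0,0.95],[0,0,-0.005,0,0,0,0.95],[0,0,-0.006,0,0,0,0.95],[0,0,-0.008,0,0,0,0.95],[0,0,-0.01,0,0,0,0.95],[0,0,-0.01,0,0,0,0.95],[0,0,-0.012,0,0,0,0.95],[0,0,-0.015,0,0,0,0.95],[0,0,-0.015,0,0,0,0.95],[0,0,0,0,0,0,0.95],[0,0,0,0,0,0,0.95]]]' 70;  python3 - <<'E'
from plan import *
from workcell import viewer
stat()
for nm in ["scene"]:
    c=viewer.capture(nm); np.savez(nm+"3.npz",**c); cv2.imwrite(f"pics/{nm}3.png",c["pixels"])
E
```

```text
time: 20.45
eef_pos: [568.6, -227.1, 201.7]
eef_rot: [-0.209, 0.787, 0.561, -0.15]
force: [-0.1, -0.1, -4.0]
grip_width: 10.3
t 20.45 tcp [ 568.6 -227.1  201.7] z [-0.471  0.161 -0.868] y [ 0.82  -0.283 -0.497] q [ 0.49  0.73 -0.29  1.54  0.14  1.42 -0.18] F [-0.1 -0.1 -4. ] w 10.3
```

View pics/scene3.png

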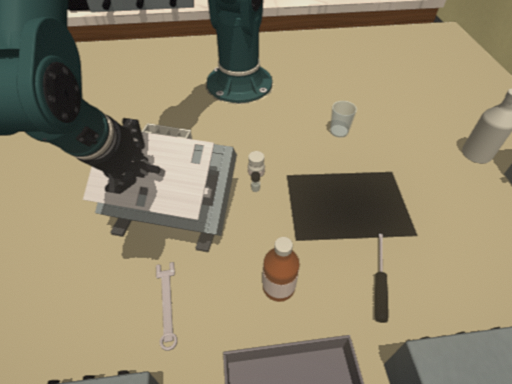

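The cover is off and held in the gripper at scene (150,175), with wing b (207,185) left behind on the deck. Next: raise, level, carry.

```bash
cat >> plan.py <<'E'
M=np.array([549.7,211.8,4.0]); ym=np.radians(-4.6)
def Rm(): 
    y=np.array([np.cos(ym),np.sin(ym),0]); z=-ez; return np.stack([np.cross(y,z),y,z],1)
E
python3 -m creep '[[[0,-0.006,-0.010,0,0,0,0.95],[0,-0.01,-0.017,0,0,0,0.95],[0,-0.01,-0.018,0,0,0,0.95],[0,-0.008,-0.013,0,0,0,0.95],[0,0,0,0,0,0,0.95],[0,0,0,0,0,0,0.95]]]' 70;  python3 - <<'E'
from plan import *
stat(); rel(M+[0,0,260],Rm())
for f in ["top0","scene0"]:
    P=cloud(dict(np.load(f+".npz"))); z=P[...,2]
    for nm,box in dict(bottle=(600,760,-60,90,80,200),jar=(380,600,-80,80,30,75)).items():
        m=(P[...,0]>box[0])&(P[...,0]<box[1])&(P[...,1]>box[2])&(P[...,1]<box[3])&(z>box[4])&(z<box[5]); q=P[m]
        print(nm,len(q),q.min(0).round(),q.max(0).round())
E
```

```text
time: 21.0
eef_pos: [567.2, -226.7, 268.6]
eef_rot: [-0.21, 0.787, 0.561, -0.15]
force: [-0.7, 0.1, -4.4]
grip_width: 10.5
t 21.0 tcp [ 567.2 -226.7  268.6] z [-0.472  0.161 -0.867] y [ 0.82  -0.282 -0.498] q [ 0.49  0.66 -0.3   1.5   0.12  1.53 -0.17] F [-0.7  0.1 -4.4] w 10.5
t 21.0 rot first, turn units [-0.3304 -0.0409 -0.1563] rows>= 5
 shift before turn (old axes) [ 0.409  -0.1359  0.0828]  shift after turn (new axes) [ 0.4356 -0.0526  0.0046] world [-17.5 438.5  -4.6]
bottle 545 [708. -25.  80.] [760.  42. 170.]
jar 273 [399. -79.  30.] [555.  24.  75.]
bottle 850 [710. -26.  80.] [760.  40. 167.]
jar 389 [397. -80.  30.] [551.  21.  75.]
```

```bash
python3 -m creep '[[[0,0,0,-0.0152,-0.0019,-0.0071,0.95],[0,0,0,-0.03,-0.0037,-0.0142,0.95],[0,0,0,-0.03,-0.0037,-0.0142,0.95],[0,0,0,-0.03,-0.0037,-0.0142,0.95],[0,0,0,-0.03,-0.0037,-0.0142,0.95],[0,0,0,-0.03,-0.0037,-0.0142,0.95],[0,0,0,-0.03,-0.0037,-0.0142,0.95],[0,0,0,-0.03,-0.0037,-0.0142,0.95],[0,0,0,-0.03,-0.0037,-0.0142,0.95],[0,0,0,-0.03,-0.0037,-0.0142,0.95],[0,0,0,-0.03,-0.0037,-0.0142,0.95],[0,0,0,-0.0152,-0.0019,-0.0071,0.95],[0,0,0,0,0,0,0.95],[0,0,0,0,0,0,0.95]]]' 70;  python3 - <<'E'
from plan import *
stat(); rel(M+[0,0,260],Rm())
E
```

```text
time: 22.17
eef_pos: [565.2, -226.4, 266.6]
eef_rot: [-0.003, 0.735, 0.678, -0.002]
force: [0.0, 0.2, -2.9]
grip_width: 10.5
t 22.17 tcp [ 565.2 -226.4  266.6] z [-0.006  0.002 -1.   ] y [ 0.997 -0.081 -0.006] q [ 0.59  0.43 -0.39  1.83  0.2   0.93  0.03] F [ 0.   0.2 -2.9] w 10.5
t 22.17 rot first, turn units [-0.0039 -0.0009 -0.0004] rows>= 1
 shift before turn (old axes) [ 0.4356 -0.0508  0.0035]  shift after turn (new axes) [ 0.4356 -0.0506  0.0026] world [-15.5 438.2  -2.6]
```

```bash
python3 -m creep '[[[0.012,-0.0014,0,-0.002,-0.0005,0,0.95],[0.02,-0.0024,0,-0.002,-0.0004,0,0.95],[0.027,-0.0031,0,0,0,0,0.95],[0.027,-0.0031,0,0,0,0,0.95],[0.027,-0.0031,0,0,0,0,0.95],[0.027,-0.0031,0,0,0,0,0.95],[0.027,-0.0031,0,0,0,0,0.95],[0.027,-0.0031,0,0,0,0,0.95],[0.027,-0.0031,0,0,0,0,0.95],[0.027,-0.0031,0,0,0,0,0.95],[0.027,-0.0031,0,0,0,0,0.95],[0.027,-0.0031,0,0,0,0,0.95],[0.027,-0.0031,0,0,0,0,0.95],[0.027,-0.0031,0,0,0,0,0.95],[0.027,-0.0031,0,0,0,0,0.95],[0.027,-0.0031,0,0,0,0,0.95],[0.0156,-0.002,0,0,0,0,0.95],[0.01,-0.001,0,0,0,0,0.95],[0,0,0,0,0,0,0.95],[0,0,0,0,0,0,0.95]]]' 70;  python3 - <<'E'
from plan import *
from workcell import viewer
stat(); rel(M+[0,0,260],Rm())
for nm in ["scene","top"]:
    c=viewer.capture(nm); np.savez(nm+"4.npz",**c); cv2.imwrite(f"pics/{nm}4.png",c["pixels"])
    P=cloud(c); z=P[...,2]; m=(z>215)&(z<255)&(P[...,1]>60)&(c["pixels"].astype(int).sum(2)>(330)); q=P[m]
    ce=q.mean(0); V=np.linalg.svd(q-ce,full_matrices=False)[2]; print(nm,len(q),ce.round(1),"n",(V[2]*np.sign(V[2][2])).round(3),cv2.minAreaRect(q[:,:2].astype(np.float32)))
E
```

```text
time: 23.83
eef_pos: [551.7, 211.4, 267.0]
eef_rot: [0.002, 0.735, 0.678, 0.0]
force: [-0.2, -0.6, -3.7]
grip_width: 10.4
t 23.83 tcp [551.7 211.4 267. ] z [ 0.003 -0.002 -1.   ] y [ 0.997 -0.08   0.004] q [-0.09  0.42 -0.48  1.87  0.25  0.91 -0.77] F [-0.2 -0.6 -3.7] w 10.4
t 23.83 rot first, turn units [0.0023 0.0013 0.0004] rows>= 1
 shift before turn (old axes) [ 0.0002 -0.002   0.003 ]  shift after turn (new axes) [ 0.0002 -0.002   0.003 ] world [-2.   0.4 -3. ]
scene 5304 [566.7 204.1 250.3] n [-0.     0.004  1.   ] ((552.0015869140625, 210.13409423828125), (230.93359375, 154.37432861328125), 85.53445434570312)
top 3719 [555.  160.5 251.8] n [-0.005  0.004  1.   ] ((553.3544921875, 202.93585205078125), (216.63658142089844, 149.752685546875), 85.3838119506836)
```

View pics/scene4.png

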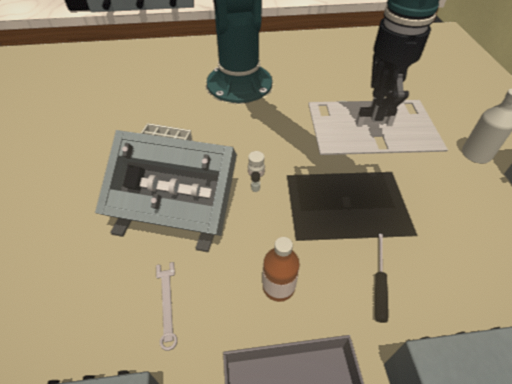

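View pics/top4.png

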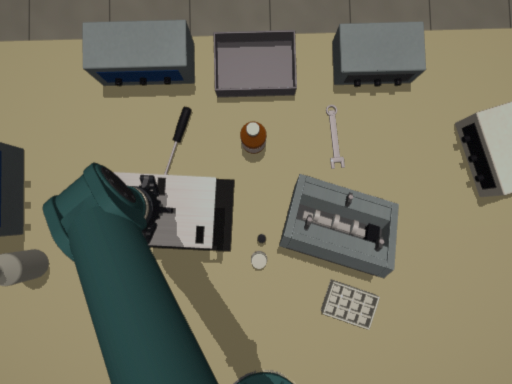

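The scene and top views show the cover level over the mat, with its centre within about 2 mm and its sides parallel (85.5° against the mat's 85.4°). All screws are still on the deck. Lowering now.

```bash
python3 -m creep '[[[0,-0.001,0.012,0.001,0.0006,0,0.95],[0,-0.001,0.022,0.001,0.0006,0,0.95],[0,0,0.024,0,0,0,0.95],[0,0,0.024,0,0,0,0.95],[0,0,0.024,0,0,0,0.95],[0,0,0.024,0,0,0,0.95],[0,0,0.024,0,0,0,0.95],[0,0,0.022,0,0,0,0.95],[0,0,0.018,0,0,0,0.95],[0,0,0.014,0,0,0,0.95],[0,0,0.01,0,0,0,0.95],[0,0,0.006,0,0,0,0.95],[0,0,0,0,0,0,0.95],[0,0,0,0,0,0,0.95]]]' 70;  python3 - <<'E'
from plan import *
stat(); rel(M+[0,0,20],Rm())
E
```

```text
time: 25.1
eef_pos: [550.7, 211.6, 43.5]
eef_rot: [0.0, 0.735, 0.678, 0.001]
force: [-0.3, -0.8, -3.3]
grip_width: 10.3
t 25.1 tcp [550.7 211.6  43.5] z [ 0.002  0.001 -1.   ] y [ 0.997 -0.081  0.002] q [-0.22  0.71 -0.32  2.02  0.45  0.48 -0.95] F [-0.3 -0.8 -3.3] w 10.3
t 25.1 rot first, turn units [ 0.001  -0.0008 -0.0005] rows>= 1
 shift before turn (old axes) [ 0.0001 -0.001   0.0195]  shift after turn (new axes) [ 0.0001 -0.001   0.0195] world [ -1.    0.2 -19.5]
```

```bash
python3 -m creep '[[[0,-0.001,0.005,0,0,0,0.95],[0,0,0.005,0,0,0,0.95],[0,0,0.004,0,0,0,0.95],[0,0,0.002,0,0,0,0.95],[0,0,0.0015,0,0,0,0.95],[0,0,0,0,0,0,0.95]]]' 70;  python3 - <<'E'
from plan import *
stat()
E
```

```text
time: 25.6
eef_pos: [549.3, 211.9, 25.6]
eef_rot: [0.0, 0.735, 0.678, 0.001]
force: [0.5, -0.5, -3.7]
grip_width: 10.1
t 25.6 tcp [549.3 211.9  25.6] z [ 0.001  0.001 -1.   ] y [ 0.997 -0.08   0.001] q [-0.24  0.73 -0.3   2.02  0.47  0.45 -0.97] F [ 0.5 -0.5 -3.7] w 10.1
```

```bash
python3 -m creep '[[[0,0,0.001,0,0,0,0.95],[0,0,0.001,0,0,0,0.95],[0,0,0,0,0,0,0.95]]]' 70; python3 -m creep '[[[0,0,0.001,0,0,0,0.95],[0,0,0,0,0,0,0.95]]]' 70
```

```text
time: 25.85
eef_pos: [549.6, 212.1, 24.0]
eef_rot: [0.0, 0.735, 0.678, 0.001]
force: [-0.2, 0.1, -3.4]
grip_width: 10.5
time: 26.02
eef_pos: [549.6, 212.0, 23.9]
eef_rot: [0.0, 0.735, 0.678, 0.001]
force: [-1.9, -0.9, 3.9]
grip_width: 10.9
```

It's in contact (vertical force went from -3.4 to +3.9 N). Release and retreat.

```bash
python3 -m creep '[[[0,0,0,0,0,0,0.85],[0,0,0,0,0,0,0.75],[0,0,0,0,0,0,0.65],[0,0,0,0,0,0,0.55],[0,0,0,0,0,0,0.5],[0,0,0,0,0,0,0.5],[0,0,-0.008,0,0,0,0.5],[0,0,-0.02,0,0,0,0.5],[0,0,-0.03,0,0,0,0.5],[0,0,-0.035,0,0,0,0.5],[0,0,-0.035,0,0,0,0.5],[0,0,-0.035,0,0,0,0.5],[0,0,-0.03,0,0,0,0.5],[0,0,0,0,0,0,0.5],[0,0,0,0,0,0,0.5]]]' 20;  python3 - <<'E'
from wings import *
from workcell import viewer
stat()
for nm in ["scene","top"]:
    c=viewer.capture(nm); np.savez(nm+"5.npz",**c); cv2.imwrite(f"pics/{nm}5.png",c["pixels"])
    P=cloud(c); z=P[...,2]; m=(z>2)&(z<16)&(abs(P[...,1]-212)<150)&(abs(P[...,0]-550)<110)&(c["pixels"].astype(int).sum(2)>(330)); q=P[m]
    ce=q.mean(0); V=np.linalg.svd(q-ce,full_matrices=False)[2]; print(nm,len(q),ce.round(1),"n",(V[2]*np.sign(V[2][2])).round(3),cv2.minAreaRect(q[:,:2].astype(np.float32)))
    m=(z>38)&(z<52)&(abs(P[...,1]-212)<50)&(abs(P[...,0]-550)<40); 
    if m.sum()>5: print("bar",P[m].mean(0), cv2.minAreaRect(P[m][:,:2].astype(np.float32)))
    wings(c)
E
```

```text
time: 27.27
eef_pos: [550.3, 212.4, 218.6]
eef_rot: [0.001, 0.735, 0.678, 0.003]
force: [-0.3, 0.1, -1.6]
grip_width: 42.6
t 27.27 tcp [550.3 212.4 218.6] z [ 0.006  0.003 -1.   ] y [ 0.997 -0.081  0.006] q [-0.1   0.47 -0.47  1.92  0.29  0.81 -0.81] F [-0.3  0.1 -1.6] w 42.6
scene 4186 [558.8 208.1   7.2] n [0.    0.001 1.   ] ((549.9285888671875, 210.23138427734375), (213.70396423339844, 293.71099853515625), 0.15005409717559814)
bar [552.11646916 208.37258393  43.86245395] ((550.0423583984375, 209.4210968017578), (67.58169555664062, 14.8677978515625), 86.4946517944336)
plate height off -3.82
a 85 offset of centre [-1.2 -0.5] theta -1.57 rect [29.  11.1] 2.1 rect c off [-1.1  0.8] top 25.4
b 80 offset of centre [-1.2  0. ] theta 1.57 rect [29.6 11.4] 2.8 rect c off [-0.8  0.5] top 25.6
c 84 offset of centre [-0.9 -0.4] theta 1.55 rect [29.2 10.2] 0.5 rect c off [-0.9  0.7] top 25.2
top 3093 [554.  176.    8.3] n [ 0.006 -0.005  1.   ] ((549.7868041992188, 210.99708557128906), (219.6785888671875, 297.7051696777344), 0.05768336355686188)
bar [551.63700681 211.50700049  46.33362206] ((551.71923828125, 212.10581970214844), (67.2440185546875, 11.795763969421387), 85.44933319091797)
plate height off -2.97
a 67 offset of centre [ 1.8 -2.1] theta -1.54 rect [29.3 10.4] 0.5 rect c off [-0.  -1.5] top 26.3
b 54 offset of centre [ 2.4 -1.2] theta -1.55 rect [29.6  9.7] 4.0 rect c off [ 0.4 -1.4] top 27.2
c 55 offset of centre [ 2.5 -1.7] theta -1.56 rect [30.7  9.6] 1.6 rect c off [ 0.2 -1.2] top 26.2
```

View pics/scene5.png

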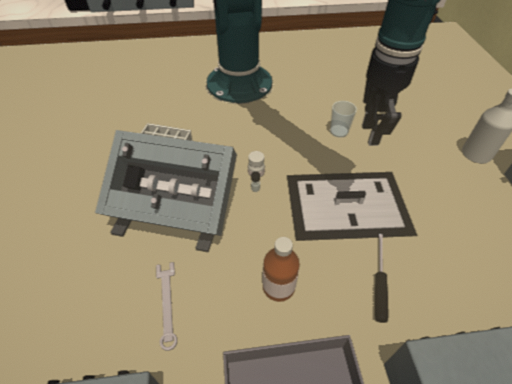

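The scene view shows the cover flat and handle up at (351,203), centred on the mat with black margin all round. The gripper is clear, the three wings are in line, and the bystanders haven't moved. Handing in.

```bash
python3 -c "
from workcell import bot
bot.hand_in()
s=bot.sense();print(s['time'],s['force'])"
```

```text
the job is handed in; nothing more can be done
the job is handed in; nothing more can be done
```

I turned all three thumbscrews to the stop, then took the cover by its handle, lifted it straight off along its normal and laid it on the mat. I let go and handed the job in at about 27 s of the 70 s allowed. No verdict was given.

**Last checks before handing in:**
- **Screws:** all three measured 1.54 to 1.57 rad in both fixed cameras, against the 1.35 needed.
- **Cover:** it lies flat to about 0.01 rad, handle up. The bar is within about 3 mm of the mat's centre and about 0.02 rad of its sides.
- **Gripper:** released and about 190 mm above the cover.
- **Bystanders:** none looks to have moved in the picture; I did not measure their positions.

**What failed or disagreed:**
- The cameras differ by 1 to 3 mm in position and height, roughly their calibration error.
- The outline fit of the cover on the mat came out too big (about 214 by 294 mm) because it took in other bright pixels. I relied on the handle bar and the picture instead.
- After the hand-in I could take no further reading, because the state call is refused from then on.

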